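# Load the carving guard, hang its lift-off door and shut it

## Robot

A 7-joint arm with a two-finger parallel gripper is mounted at the origin on the work surface; the furniture and walls round the work are solid. World frame = base frame: x ahead of the robot, y to its left, z up, the work surface at z = 0. Lengths are in m, angles in rad, forces in N, time in s.
With the tool pointing down it reaches from about 0.425 to 0.875 m from the base axis. Payload 4.7 kg.
Tool frame: the origin (TCP) lies between the finger pads; the fingertips stand 17 mm ahead of it and the grasp point (between the pads) lies 2 mm behind it; z points along the fingers, y is the line along which they close (so a half turn about z gives the same grasp; the last joint's range is limited). The gripper opens to 85 mm and grips with 20 to 120 N. Pads are 22 mm wide; open, the fingers measure 114 mm over their backs; the gripper's body (76 mm by 85 mm) begins 54 mm behind the grasp point. The pads swing forward as they close: fully open they stand 13 mm farther back than shut.
Start: joints at [1.345, 0.321, -0.07, 1.45, 0.023, 1.371, -0.057], TCP at [0.154, -0.631, 0.226] pointing down, gripper open.
Joint ranges: [-2.86, 2.86], [-0.3, 2.09], [-1.38, 1.24], [0.06, 2.45], [-1.56, 4.7], [0.09, 2.05], [-2.69, 2.69]. Speed limits (rad/s): [2.57, 2.57, 3.14, 3.14, 3.14, 3.14, 3.14].

## Interface

Orientations are given as a unit quaternion [x, y, z, w].
In Python, from station import get_obs, snapshot, camera_params, finish_job, trace, landmark_of gives the robot as it stands.
- The arm moves only by the tool jog_arm, never from a script. Its argument "steps" is a list of rows, each a list of 3 entries, a list of its own where there are three numbers: the closure, from -1 (fully open) to 1 (shut), then the shift along the tool's x, y, z in cm, then the turn, a rotation vector about the tool's x, y, z in degrees. In form: [[gripper, [x, y, z], [ax, ay, az]], ...]. A call has 1 to 12 rows; each row is the pose to reach, as a shift and turn from the pose commanded when the call began, along the tool's axes at that moment; what a row does not reach only later rows make up. A row lasts 1/12 s, in which the tool goes at most 41.7 mm and 7.16 degrees, less where a joint would pass 70% of its speed; a pose out of reach is approached as far as the arm can. A call with a gripper value outside its range is refused whole. The fingers move at their own pace and stop on an object; "force" is the grip in N (left out, the last holds). Time passes only in rows, so rows that repeat a pose let the fingers close. It gives the time, the measured TCP pose, the force, the opening and the grip force at its end, in the units of the state.
- get_obs(): the state, without advancing time (a new reading comes with each control period).
- snapshot(name): name is "side" or "top" or "wrist"; returns the picture (384x512x3 uint8, blue, green, red); there is no depth.
- camera_params(name): a dict with "fx", "fy", "cx", "cy" (pixels), "k1" (the pictures are not rectified: a ray, as slopes to the right and down, at radius r is drawn at 1 + k1 r^2 times it, then the intrinsics apply), "position" and "attitude" of the camera in the world. Camera axes: x right, y up, looking along -z (the intrinsics and any distortion apply to the point x, -y, -z); pixel columns grow to the right and rows downward; lengths in m; the calibration is good to about 2 mm. A picture is of the moment at which its call begins: read the wrist's pose just before it. camera_params takes no time and is no camera call; for the wrist camera it gives the pose at the moment of the call.
- finish_job(): hands the job in; it is judged then, once.
Trained networks look in the newest picture that a camera, given by its name, has taken for a name from the list of things; names that differ only in an ending like _2 or _b are one class to them, and where a whole thing is asked for, a point or a joint stands for the part that bears it (a point fixed in the world has none). Each returns a list of dicts, best first, with "confidence" (0 to 1); they miss things now and then, are a little off and sometimes report something else, mostly with a low value. They report only what shows in the picture. A call takes as long as a camera call.
- trace(name, camera): "region" (384x512 bool, what is visible of it).
- landmark_of(name, camera): "position" ([x, y, z] in m, in world coordinates, good to about 4 mm: a listed point, or the origin of a listed thing).
The state is a dict: "time_s": time; "joints": joint angles; "dq": joint speeds; "joint_torque": joint torques, N m; "tool_pos": TCP position; "eef_rot": TCP orientation; "contact_force": force on the tool from outside, world axes, zero at the start; "torque": the same for the moment, N m; "grip_width": opening from 0.0 (shut) to 1.0 (fully open); "finger_force": force on a finger pad.
Only numpy, scipy, OpenCV 4.12 (cv2) and the standard library are available. Lean on these libraries where they do the work, as an engineer would, in place of code of your own. Each camera call takes 0.05 s, during which the arm holds its last target. There are 200 camera calls.

## Task

Get the carving guard ready for grinding: move the stone from the guard's front ledge onto the middle of the round rubber mat inside, and hang the guard door (the tall one with the two hinge knuckles, standing in the rack): carry it upright and lower both of its knuckles fully down onto the two hinge pins. Swing the door shut against its bumpers and let go. Leave the other two panels in the rack and the tools on the bench where they are.

Things in the scene. Friction and masses are not known exactly. Their poses are not given: they have to be found in the camera images.
- guard: Carving guard fixed on the bench: grey suction base 195 mm deep (x) by 200 mm wide (y), flat deck 85 mm above the bench, open on top; two posts 20 mm square, 160 mm above the deck, at x = -18, y = +85 (hinge post) and y = -65; cheeks 32 mm high at y = +-96; back plate 62 mm high at x = +93. Origin: centre of its underside; z up; its front looks along its own -x.
- ledge (a point): Middle of the guard's front ledge, on the deck in front of the posts (x = -70, y = 0, z = 85 mm in the guard's frame). The ledge is bare deck from x = -44 to -97 mm. Axes as the guard's.
- bumper (a point): On the front of the guard's other post (-y), half way between two rubber bumpers 90 mm apart in height: the back of the shut door rests here (x = -31.5, y = -63, z = 165 mm in the guard's frame). Axes as the guard's.
- pin_low (a point): Lower hinge pin of the guard: upright steel pin 9 mm thick with a tapered nose, standing 19 mm above the flat top of a barrel 18 mm thick and 16 mm high. The point is on the pin's axis at that flat top, 110 mm above the bench; in the guard's frame x = -37.5, y = +81 mm. Axes as the guard's.
- pin_high (a point): Upper hinge pin, the same as the lower one and 90 mm straight above it (its barrel top is 200 mm above the bench). Axes as the guard's.
- mat (a point): Centre of the top of the round black rubber mat on the guard's deck behind the posts (84 mm across, 4 mm thick, so 89 mm above the bench; x = +35 mm, y = 0 in the guard's frame). Axes as the guard's.
- guard_door: The guard's door, loose, 0.18-0.35 kg, upright in a rack slot: aluminium frame with a clear window, 140 mm wide (y), 150 high (z), 12 thick (x), top rail 22 deep. Steel knuckles (tubes 18 mm thick, 18 long, bore 12, open at both ends) on its +y edge, undersides 15 and 105 mm above its lower edge. Origin: middle of its lower edge; hinge axis at x = 0, y = +81; centre of mass at y = +3 mm.
- bore_low (a point): Centre of the underside of the door's lower knuckle bore; lies at pin_low when the door is hung. Hung, the door turns freely and stays where it is left; it opens towards the guard's -x, to square out and beyond, and its lower edge clears the deck by 10 mm. Shut, its axes lie along the guard's. Axes as the door's.
- bore_high (a point): Centre of the underside of the door's upper knuckle bore, 90 mm above bore_low; lies at pin_high when the door is hung. Axes as the door's.
- free_edge (a point): Middle of the door's free edge (its own y = -70 mm, 75 mm above its lower edge). Shut, it is at x = -37.5, y = -70 mm in the guard's frame. Axes as the door's.
- rack: Fixed plywood rack, 200 mm long (x) by 110 mm (y), its floor 60 mm above the bench. Three slots along its y, at x = -65, 0 and +65 mm, each between two battens 8 mm thick that rise 33 mm above the floor, 16 mm apart. The panels stand in them with their y axes opposite to the rack's, ends overhanging; which slot holds which varies. Origin: centre of its underside.
- short_door: Door of another machine in the rack, to be left there: like the guard door but only 120 mm high, its knuckles 60 mm apart. Origin: middle of its lower edge.
- plain_panel: Plain plywood panel in the rack, to be left there: 140 x 150 x 12 mm, no knuckles, no window. Origin: middle of its lower edge.
- stone: Light grey stone offcut, 41 x 54 x 29 mm (x, y, z), uneven, 0.08 to 0.17 kg, lying on the ledge of the guard in the way of the door, at any yaw. Origin: centre of its underside.
- sanding_block: Bystander: cork sanding block 45 x 75 x 23 mm lying on the bench. Origin: centre of its underside.
- burr_block: Bystander: wooden block with six burrs, 44 x 100 x 79 mm, standing on the bench. Origin: centre of its underside.
- needle_file: Bystander: needle file 150 mm long lying on the bench (along its y). Origin: centre of its underside.
- whetstone: Bystander: dark stone block 30 x 85 x 18 mm lying on the bench. Origin: centre of its underside.

How it is judged:
At the end, for the whole second after the job is handed in: Both knuckles fully down on their pins (bores within 5 mm of the pin axes, less than 5 mm above the barrel tops), the door upright and shut (free edge under 15 mm short of resting on the bumpers), the stone on the mat within 25 mm of its centre, all at rest (horizontal distance between bore_low and pin_low below 0.005 m and horizontal distance between bore_high and pin_high below 0.005 m and z of bore_low in the frame of pin_low below 0.005 m and z of bore_high in the frame of pin_high below 0.005 m and angle between guard_door's own z axis and vertical below 0.08 rad and x of free_edge in the frame of guard above -0.0525 m and y of free_edge in the frame of guard below -0.05 m and horizontal distance between stone and mat below 0.025 m and z of stone in the frame of mat between -0.006 and 0.012 m and linear speed of each of guard_door, stone below 0.03 m/s and angular speed of guard_door below 0.2 rad/s); the robot touches nothing.
It fails at once if the guard door is tipped over or dropped on its side (angle between guard_door's own z axis and vertical above 0.6 rad).
It fails at once if one of the two panels that stay in the rack is pulled about or knocked over (distance of any of short_door, plain_panel from where it was at the start of the episode above 0.04 m).
It fails at once if a tool lying on the bench is shoved away (distance of any of sanding_block, burr_block, needle_file, whetstone from where it was at the start of the episode above 0.04 m).
It also fails if it takes over 58 s, if anything falls off the work surface, if the arm or the gripper's body presses on something with over 40 N, if the wrist force passes 120 N, or if a joint passes its speed limit or range.

## Working session

There is one attempt and no reset: what is moved stays moved. The work goes in short steps, Python scripts to look and compute and a tool call to move; the robot and the scene stay as the last step left them, time stands still between calls to the robot, and variables do not carry over. Pictures are saved under pics/ and viewed, at most 10 in all, crops included, and the job is handed in when it is done.

Besides the shell and the picture viewer there is one more tool, called after ">>>" by a JSON object that holds its "api" and its "payload", one argument or row to a line. jog_arm: Moves the arm, as the interface text tells. Its arguments: {"type":"object","properties":{"steps":{"type":"array","items":{"type":"array"}},"force":{"type":"number"}},"required":["steps"]}

```bash
mkdir -p pics; ls; python3 - <<'E'
from station import *
import cv2,numpy as np
o=get_obs(); print({k:np.round(v,3) for k,v in o.items()})
ims=[]
for c in ["side","top"]:
    im=snapshot(c); ims.append(im)
    p=camera_params(c); print(c,{k:np.round(v,3) for k,v in p.items()})
    for n in ["guard","ledge","bumper","pin_low","pin_high","mat","guard_door","bore_low","bore_high","free_edge","rack","short_door","plain_panel","stone","sanding_block","burr_block","needle_file","whetstone"]:
        r=landmark_of(n,c)
        print(c,n,[(np.round(d["position"],3).tolist(),round(d["confidence"],2)) for d in r[:2]])
cv2.imwrite("pics/side0.png",ims[0]);cv2.imwrite("pics/top0.png",ims[1])
print(get_obs()["time_s"])
E
```

```text
pics
{'time_s': np.float64(0.0), 'joints': array([ 1.345,  0.322, -0.07 ,  1.452,  0.023,  1.371, -0.057]), 'dq': array([ 0.002,  0.   , -0.   ,  0.002,  0.001,  0.   , -0.001]), 'joint_torque': array([ 0.0000e+00, -4.9359e+01, -3.8200e-01, -3.1434e+01,  1.3000e-02,
        1.1000e-02, -0.0000e+00]), 'tool_pos': array([ 0.154, -0.631,  0.225]), 'eef_rot': array([ 0.993,  0.12 , -0.   , -0.001]), 'contact_force': array([-1.028,  0.718, -0.623]), 'torque': array([0.001, 0.01 , 0.028]), 'finger_force': np.float64(0.0), 'grip_width': np.float64(0.998)}
side {'fx': np.float64(402.445), 'fy': np.float64(402.445), 'cx': np.float64(259.759), 'cy': np.float64(182.507), 'k1': np.float64(-0.058), 'position': array([ 0.824, -0.417,  0.916]), 'attitude': array([0.357, 0.069, 0.201, 0.91 ])}
side guard [([0.633, 0.049, -0.0], 0.75)]
side ledge [([0.569, 0.079, 0.085], 0.94)]
side bumper [([0.572, 0.007, 0.166], 0.98)]
side pin_low [([0.64, 0.137, 0.11], 0.67)]
side pin_high [([0.64, 0.138, 0.2], 0.76), ([0.479, 0.123, 0.002], 0.5)]
side mat [([0.659, 0.031, 0.085], 0.63)]
side guard_door [([0.39, 
[... 1152 characters left out ...]
, ([0.572, 0.01, 0.166], 0.65)]
top pin_high [([0.613, 0.472, 0.002], 0.7), ([0.644, 0.134, 0.199], 0.68)]
top mat [([0.66, 0.023, 0.091], 0.9)]
top guard_door [([0.388, 0.358, 0.058], 0.91)]
top bore_low [([0.5, 0.428, 0.064], 0.57), ([0.57, 0.01, 0.164], 0.48)]
top bore_high [([0.436, 0.288, 0.167], 0.57)]
top free_edge []
top rack [([0.442, 0.391, -0.001], 0.61)]
top short_door [([0.444, 0.39, 0.061], 0.86)]
top plain_panel [([0.5, 0.43, 0.064], 0.68)]
top stone [([0.568, 0.081, 0.084], 0.5)]
top sanding_block [([0.478, 0.117, 0.005], 0.64)]
top burr_block [([0.657, 0.322, -0.001], 0.85), ([0.637, 0.042, -0.004], 0.61)]
top needle_file [([0.382, 0.104, -0.005], 0.66)]
top whetstone []
1.9
```

View pics.

View pics/side0.png

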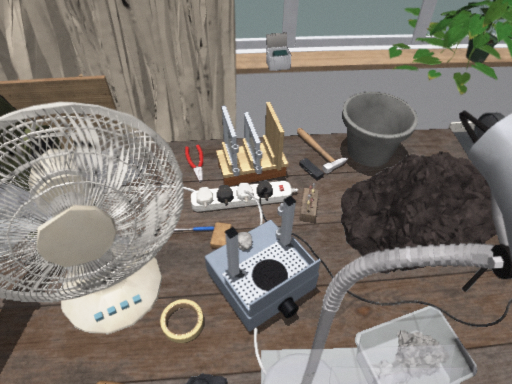

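View pics/top0.png

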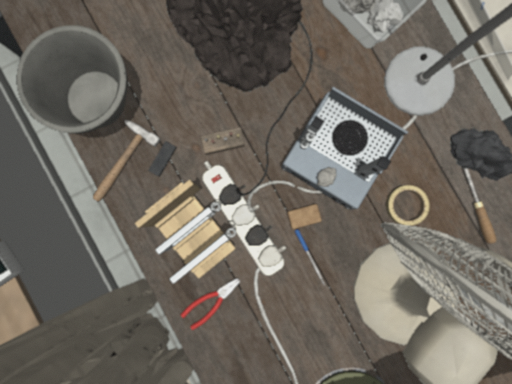

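```bash
cat > h.py <<'E'
from station import *
import cv2,numpy as np
from scipy.spatial.transform import Rotation as R
from scipy.optimize import least_squares
def proj(c,P,p=None):
    p=p or camera_params(c); q=R.from_quat(p["attitude"]).inv().apply(np.atleast_2d(P)-p["position"])
    s=np.c_[q[:,0],-q[:,1]]/(-q[:,2:]); s=s*(1+p["k1"]*(s**2).sum(1,keepdims=True))
    return s*[p["fx"],p["fy"]]+[p["cx"],p["cy"]]
def ray(c,uv,p=None):
    p=p or camera_params(c); d=(np.array(uv,float)-[p["cx"],p["cy"]])/[p["fx"],p["fy"]]; s=d.copy()
    for _ in range(20): s=d/(1+p["k1"]*(s@s))
    return np.array(p["position"]),R.from_quat(p["attitude"]).apply([s[0],-s[1],-1])
def onz(c,uv,z,p=None):
    o,d=ray(c,uv,p); return o+d*(z-o[2])/d[2]
def tri(c1,u1,c2,u2):
    return least_squares(lambda P:np.r_[proj(c1,P)[0]-u1,proj(c2,P)[0]-u2],[.5,0,.2]).x
def tool(P,yaw=None):
    "world displacement to tool axes cm for target P"
    o=get_obs(); r=R.from_quat(o["eef_rot"]); return np.round(r.inv().apply(np.array(P)-o["tool_pos"])*100,2)
E
python3 - <<'E'
from h import *
print("tip",tri("side",(182,205),"top",(386,226)))
print("base",onz("side",(110,290),.04),onz("top",(445,345),.04), onz("top",(370,290),.02))
for z in (.2,.3,.4,.5,.6): print(z,"top-of-cage side(40,105)",onz("side",(60,105),z).round(2),"hub",onz("side",(77,235),z).round(2),"topimg(450,270)",onz("top",(450,270),z).round(2),onz("top",(510,330),z).round(2))
print("lamp base",onz("top",(420,80),.02),"neck tri",tri("side",(330,310),"top",(428,77)))
print("lamp hd",[onz("side",(500,180),z).round(2) for z in (.3,.4,.5)],[onz("top",(505,15),z).round(2) for z in (.3,.4,.5)])
E
```

```text
tip [0.46197414 0.00271139 0.26558942]
base [ 0.32692358 -0.14691913  0.04      ] [ 0.18294902 -0.20687551  0.04      ] [ 0.30255002 -0.03865999  0.02      ]
0.2 top-of-cage side(40,105) [-0.1   0.22  0.2 ] hub [ 0.27 -0.12  0.2 ] topimg(450,270) [ 0.37 -0.15  0.2 ] [ 0.26 -0.26  0.2 ]
0.3 top-of-cage side(40,105) [0.03 0.13 0.3 ] hub [ 0.35 -0.16  0.3 ] topimg(450,270) [ 0.38 -0.1   0.3 ] [ 0.28 -0.2   0.3 ]
0.4 top-of-cage side(40,105) [0.16 0.04 0.4 ] hub [ 0.42 -0.2   0.4 ] topimg(450,270) [ 0.39 -0.06  0.4 ] [ 0.3  -0.15  0.4 ]
0.5 top-of-cage side(40,105) [ 0.29 -0.05  0.5 ] hub [ 0.5  -0.25  0.5 ] topimg(450,270) [ 0.4  -0.01  0.5 ] [ 0.33 -0.09  0.5 ]
0.6 top-of-cage side(40,105) [ 0.42 -0.14  0.6 ] hub [ 0.58 -0.29  0.6 ] topimg(450,270) [0.41 0.04 0.6 ] [ 0.35 -0.03  0.6 ]
lamp base [ 0.81681262 -0.15911282  0.02      ] neck tri [ 0.79175533 -0.08035734  0.22209579]
lamp hd [array([1.07, 0.33, 0.3 ]), array([1.03, 0.21, 0.4 ]), array([0.99, 0.09, 0.5 ])] [array([ 0.85, -0.2 ,  0.3 ]), array([ 0.8 , -0.14,  0.4 ]), array([ 0.75, -0.09,  0.5 ])]
```

```bash
python3 - <<'E'
from h import *
for c in("top","side"):
    im=snapshot(c)
    t=trace("stone",c)[:1]
    for d in t:
        m=np.argwhere(d["region"])[:,::-1]
        W=np.array([onz(c,p,.10)[:2] for p in m])*1000
        r=cv2.minAreaRect(W.astype(np.float32)); print(c,d["confidence"],len(m),r, cv2.boxPoints(r).round(0).tolist())
E
```

```text
top 0.59 297 ((566.2574462890625, 82.48222351074219), (43.3697624206543, 38.44723892211914), 0.5889898538589478) [[544.0, 101.0], [545.0, 63.0], [588.0, 63.0], [588.0, 102.0]]
side 0.75 236 ((570.3828735351562, 82.91535186767578), (34.4988899230957, 52.78511047363281), 25.355093002319336) [[543.0, 99.0], [566.0, 52.0], [597.0, 66.0], [575.0, 114.0]]
```

>>> {"api": "jog_arm", "payload": {
  "steps": [
    [-1,[0,0,-4],[0,0,0]],
    [-1,[0,0,-8],[0,0,0]],
    [-1,[0,0,-12],[0,0,0]],
    [-1,[1,0,-16],[0,0,-4]],
    [-1,[3,-1,-19.5],[0,0,-8]],
    [-1,[6,-2,-22],[0,0,-12]],
    [-1,[9,-3,-24],[0,0,-16]],
    [-1,[12.5,-4.5,-25],[0,0,-20]],
    [-1,[16,-6,-26],[0,0,-24]],
    [-1,[19.5,-7,-27],[0,0,-26]],
    [-1,[23.5,-8,-28],[0,0,-26]],
    [-1,[27.5,-9.3,-28],[0,0,-26]]
  ]
}}

```text
time_s: 3.1
tool_pos: [0.3995, -0.4759, 0.508]
eef_rot: [0.941, 0.339, 0.001, 0.002]
contact_force: [0.8, -0.6, 0.4]
grip_width: 0.998
finger_force: 0.0
```

>>> {"api": "jog_arm", "payload": {
  "steps": [
    [-1,[4,-1,0],[0,0,-5]],
    [-1,[8,-2,0],[0,0,-10]],
    [-1,[12,-3,0],[0,0,-15]],
    [-1,[16,-4,0],[0,0,-20]],
    [-1,[20,-5,0],[0,0,-25]],
    [-1,[24,-6,0],[0,0,-30]],
    [-1,[28,-7,0],[0,0,-35]],
    [-1,[32,-8,0],[0,0,-40]],
    [-1,[35,-10.5,0],[0,0,-45]],
    [-1,[38,-13.5,0],[0,0,-50]],
    [-1,[40.5,-17,0],[0,0,-55]],
    [-1,[43,-20,0],[0,0,-58]]
  ]
}}

```text
time_s: 4.1
tool_pos: [0.601, -0.0455, 0.5056]
eef_rot: [0.656, 0.755, -0.0, -0.0]
contact_force: [-0.0, 0.0, 0.4]
grip_width: 1.0
finger_force: 0.0
```

>>> {"api": "jog_arm", "payload": {
  "steps": [
    [-1,[4,-0.5,0],[0,0,0]],
    [-1,[8,-1,1],[0,0,0]],
    [-1,[11,-1.5,4],[0,0,0]],
    [-1,[13,-1.5,8],[0,0,0]],
    [-1,[13,-1.5,12],[0,0,0]],
    [-1,[13,-1.5,14],[0,0,0]],
    [-1,[13,-1.5,14],[0,0,0]]
  ]
}}

```text
time_s: 4.68
tool_pos: [0.5662, 0.0786, 0.3602]
eef_rot: [0.657, 0.753, -0.004, -0.003]
contact_force: [0.7, 0.3, 0.1]
grip_width: 1.004
finger_force: 0.0
```

```bash
python3 - <<'E'
from h import *
im=snapshot("wrist");p=camera_params("wrist");print(p, get_obs()["tool_pos"])
cv2.imwrite("pics/w1.png",im)
for n in ["stone","ledge","mat","bumper","pin_high","pin_low"]:
    print(n,[(np.round(d["position"],4).tolist(),round(d["confidence"],2)) for d in landmark_of(n,"wrist")[:2]])
for d in trace("stone","wrist")[:1]:
    cs,_=cv2.findContours(d["region"].astype(np.uint8),0,1); c=max(cs,key=len)[:,0]
    W=np.array([onz("wrist",q,.10,p)[:2] for q in c])*1000
    print(d["confidence"],cv2.minAreaRect(W.astype(np.float32)))
E
```

```text
{'fx': 309.2716503253885, 'fy': 309.2716503253885, 'cx': 256.23716254629363, 'cy': 188.6053172200793, 'k1': -0.04323310610771928, 'position': array([0.5588103 , 0.14363946, 0.51031315]), 'attitude': array([-0.13177991, -0.00648545,  0.06723228,  0.98897513])} [0.56765787 0.07844377 0.36371089]
stone [([0.5668, 0.0837, 0.085], 0.88), ([0.6389, 0.1347, 0.2011], 0.29)]
ledge []
mat [([0.6585, 0.0276, 0.0857], 0.81)]
bumper [([0.5716, 0.0037, 0.1658], 0.85)]
pin_high [([0.6401, 0.1368, 0.2003], 0.75)]
pin_low [([0.6406, 0.1354, 0.1094], 0.87)]
0.85 ((571.2107543945312, 81.95748901367188), (41.06492233276367, 46.94001007080078), 78.83318328857422)
```

View pics/w1.png

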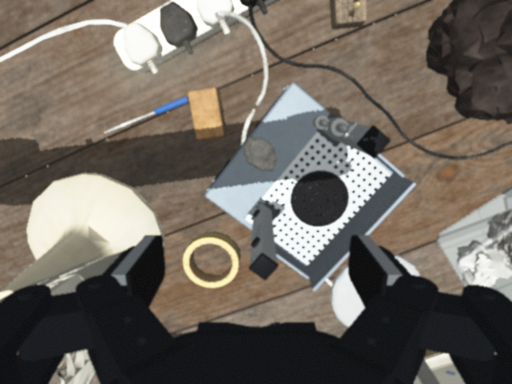

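```bash
python3 - <<'E'
from h import *
obs=[]
for c in("wrist","top","side"):
    snapshot(c);p=camera_params(c);t=trace("stone",c)
    if t: obs.append((c,p,t[0]["region"].astype(np.uint8)))
B=np.array([[x,y,z] for x in(-1,1) for y in(-1,1) for z in(0,1)])*[.0205,.027,.029]
K=np.array([[np.cos(a)*.0205*1.1,np.sin(a)*.027*1.1,z] for a in np.linspace(0,6.28,20) for z in(0,.024)])
def cost(P,S):
    t=[]
    for c,p,m in obs:
        q=R.from_euler("z",P[2]).apply(S)+[P[0],P[1],.085]
        h=cv2.convexHull(proj(c,q,p).astype(np.float32)*16)
        k=np.zeros_like(m);cv2.fillConvexPoly(k,h.astype(np.int32),1,shift=4)
        t.append((k&m).sum()/(k|m).sum())
    return t
for S in(B,K):
  res=[]
  for a in range(0,180,15):
    b=max(((np.mean(cost((x,y,np.radians(a)),S)),x,y) for x in np.arange(.558,.581,.003) for y in np.arange(.072,.094,.003)))
    res.append((a,np.round(b,3).tolist()))
  print(sorted(res,key=lambda r:-r[1][0])[:6])
G=[[.659,.0275]]
E
```

```text
[(30, [0.505, 0.567, 0.081]), (15, [0.495, 0.564, 0.087]), (45, [0.492, 0.567, 0.081]), (0, [0.484, 0.567, 0.09]), (60, [0.482, 0.57, 0.084]), (90, [0.478, 0.561, 0.084])]
[(15, [0.559, 0.567, 0.087]), (30, [0.559, 0.564, 0.084]), (45, [0.558, 0.567, 0.084]), (0, [0.554, 0.567, 0.084]), (60, [0.553, 0.57, 0.084]), (75, [0.545, 0.57, 0.087])]
```

>>> {"api": "jog_arm", "payload": {
  "steps": [
    [-1,[0.2,0,4],[0,0,-6]],
    [-1,[0.4,0,8],[0,0,-12]],
    [-1,[0.5,-0.1,12],[0,0,-18]],
    [-1,[0.5,-0.1,16],[0,0,-24]],
    [-1,[0.5,-0.1,19],[0,0,-24]],
    [-1,[0.5,-0.1,22],[0,0,-24]],
    [-1,[0.5,-0.1,24],[0,0,-24]],
    [-1,[0.5,-0.1,24],[0,0,-24]]
  ]
}}

```text
time_s: 6.05
tool_pos: [0.5637, 0.0831, 0.1208]
eef_rot: [0.487, 0.874, -0.002, -0.004]
contact_force: [-0.4, -0.3, -0.4]
grip_width: 1.0
finger_force: 0.0
```

```bash
python3 - <<'E'
from h import *
im=snapshot("wrist");cv2.imwrite("pics/w2.png",im)
print({k:np.round(v,4).tolist() for k,v in get_obs().items() if k in("tool_pos","eef_rot","joints","contact_force")},tool([.567,.083,.106]))
print(landmark_of("stone","wrist")[:1])
E
```

```text
{'joints': [0.398, 0.3036, -0.6893, 1.7521, 0.2072, 1.1649, 0.2019], 'tool_pos': [0.5655, 0.0836, 0.1236], 'eef_rot': [0.4868, 0.8735, -0.0012, -0.0021], 'contact_force': [0.226, 0.735, 0.8521]} [-0.13  0.11  1.76]
[{'position': [0.568, 0.0799, 0.0845], 'confidence': 0.81}]
```

View pics/w2.png

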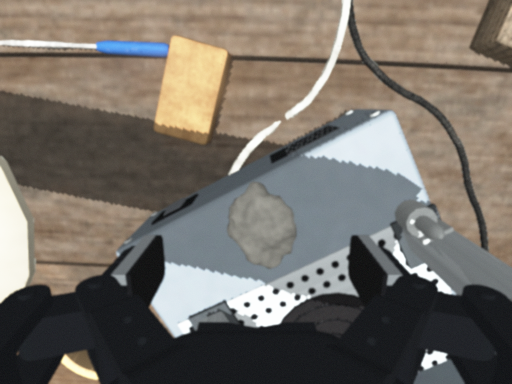

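>>> {"api": "jog_arm", "payload": {
  "steps": [
    [-1,[-0.1,0.1,1.3],[0,0,0]],
    [-1,[-0.1,0.1,1.6],[0,0,0]],
    [-0.3,[-0.1,0.1,1.6],[0,0,0]],
    [0.3,[-0.1,0.1,1.6],[0,0,0]],
    [1,[-0.1,0.1,1.6],[0,0,0]],
    [1,[-0.1,0.1,1.6],[0,0,0]],
    [1,[-0.1,0.1,1.6],[0,0,0]],
    [1,[-0.1,0.1,1.6],[0,0,0]],
    [1,[-0.1,0.1,1.6],[0,0,0]]
  ],
  "force": 50
}}

```text
time_s: 6.9
tool_pos: [0.5686, 0.0836, 0.1098]
eef_rot: [0.487, 0.874, -0.0, 0.0]
contact_force: [-0.8, 0.4, -0.7]
grip_width: 0.009
finger_force: 0.0
```

```bash
python3 - <<'E'
from h import *
im=snapshot("wrist");cv2.imwrite("pics/w3.png",im)
print(landmark_of("stone","wrist")[:1],get_obs()["grip_width"])
for c in("top","side"):snapshot(c);print(landmark_of("stone",c)[:1])
E
```

```text
[{'position': [0.5656, 0.081, 0.084], 'confidence': 0.98}] -0.0007318676881531341
[{'position': [0.5002, 0.4286, 0.0649], 'confidence': 0.54}]
[{'position': [0.5681, 0.081, 0.0849], 'confidence': 0.51}]
```

View pics/w3.png

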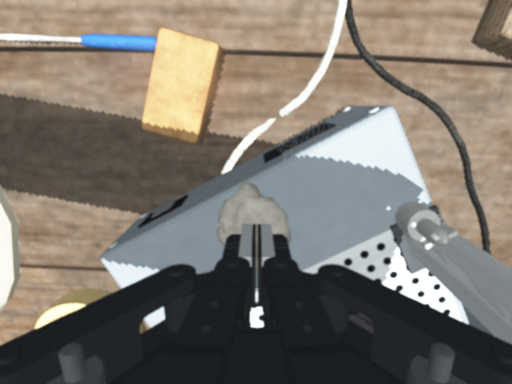

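```bash
python3 - <<'E'
from h import *
o=get_obs();p=camera_params("wrist");r=R.from_quat(o["eef_rot"]);print(o["tool_pos"],o["joints"].round(2))
for dz in(-.002,.0,.017):print(dz,proj("wrist",o["tool_pos"]+r.apply([0,0,dz]),p))
for d in trace("stone","wrist")[:1]:
    m=np.argwhere(d["region"])[:,::-1];print(m.min(0),m.max(0),m.mean(0))
for z in(.085,.114):
  for uv in((255,185),(220,225),(288,225)):print(z,uv,(onz("wrist",uv,z,p)).round(4), r.inv().apply(onz("wrist",uv,z,p)-o["tool_pos"]).round(4))
E
```

```text
[0.56853687 0.08358632 0.10964408] [ 0.39  0.32 -0.68  1.76  0.22  1.14  0.19]
-0.002 [[257.5779518 239.7868052]]
0.0 [[257.56374457 238.15405859]]
0.017 [[257.45545771 225.71756276]]
[217 182] [290 271] [251.06117021 214.29255319]
0.085 (255, 185) [0.5558 0.1014 0.085 ] [ 0.0219 -0.0014  0.0246]
0.085 (220, 225) [0.5511 0.0697 0.085 ] [-0.0027 -0.0222  0.0246]
0.085 (288, 225) [0.5854 0.0909 0.085 ] [-0.0026  0.0181  0.0246]
0.114 (255, 185) [0.552  0.1079 0.114 ] [ 0.0293 -0.0013 -0.0044]
0.114 (220, 225) [0.548  0.0815 0.114 ] [ 0.009  -0.0185 -0.0044]
0.114 (288, 225) [0.5765 0.0991 0.114 ] [ 0.009   0.015  -0.0044]
```

>>> {"api": "jog_arm", "payload": {
  "steps": [
    [1,[0,0,-3],[0,0,0]],
    [-0.5,[0,0,-6],[0,0,0]],
    [-1,[0,0,-8],[0,0,0]],
    [-1,[0,0,-8],[0,0,0]],
    [-1,[0,0,-8],[0,0,0]],
    [-1,[0,0,-8],[0,0,0]]
  ]
}}

```text
time_s: 7.75
tool_pos: [0.5681, 0.0834, 0.189]
eef_rot: [0.487, 0.874, -0.0, -0.0]
contact_force: [-0.1, 1.2, -0.4]
grip_width: 0.706
finger_force: 0.0
```

```bash
python3 - <<'E'
from h import *
im=snapshot("wrist");o=get_obs();p=camera_params("wrist");r=R.from_quat(o["eef_rot"]);print(o["tool_pos"])
cv2.imwrite("pics/w4.png",cv2.resize(im[100:330,130:400],None,fx=2.2,fy=2.2))
print(landmark_of("stone","wrist")[:1])
for d in trace("stone","wrist")[:1]:
    m=np.argwhere(d["region"])[:,::-1];print(d["confidence"],m.min(0),m.max(0),m.mean(0))
    for z in (.085,.1,.114):
        W=np.array([onz("wrist",q,z,p) for q in m]); T=r.inv().apply(W-o["tool_pos"]); print(z,T.min(0).round(4),T.max(0).round(4))
E
```

```text
[0.56780585 0.08333536 0.18844713]
[{'position': [0.5647, 0.0808, 0.0845], 'confidence': 0.8}]
0.89 [229 159] [280 223] [255.41971113 191.37170773]
0.085 [-0.0323 -0.0237  0.1034] [0.0235 0.0194 0.1035]
0.1 [-0.0265 -0.0223  0.0884] [0.026  0.0182 0.0885]
0.114 [-0.021  -0.021   0.0744] [0.0284 0.017  0.0745]
```

View pics/w4.png

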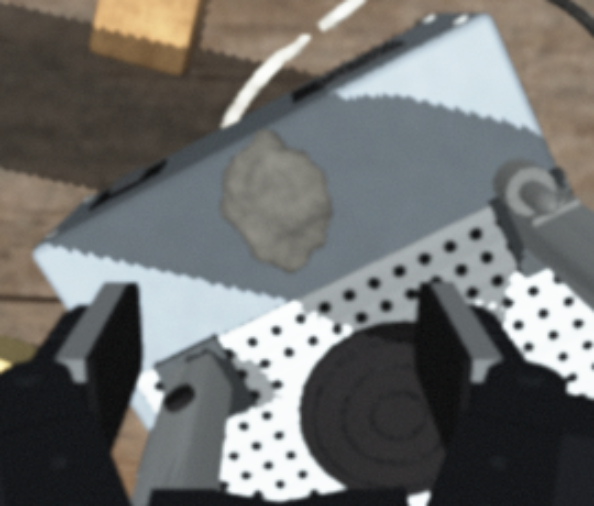

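>>> {"api": "jog_arm", "payload": {
  "steps": [
    [-1,[-0.1,-0.2,4],[0,0,0]],
    [-1,[-0.1,-0.2,7],[0,0,0]],
    [-1,[-0.1,-0.2,8.8],[0,0,0]],
    [-1,[-0.1,-0.2,8.8],[0,0,0]],
    [-1,[-0.1,-0.2,8.8],[0,0,0]],
    [-0.2,[-0.1,-0.2,8.8],[0,0,0]],
    [0.3,[-0.1,-0.2,8.8],[0,0,0]],
    [0.3,[-0.1,-0.2,8.8],[0,0,0]],
    [0.3,[-0.1,-0.2,8.8],[0,0,0]],
    [0.3,[-0.1,-0.2,8.8],[0,0,0]],
    [0.3,[-0.1,-0.2,8.8],[0,0,0]]
  ],
  "force": 50
}}

```text
time_s: 8.82
tool_pos: [0.5683, 0.0819, 0.1028]
eef_rot: [0.487, 0.874, 0.001, 0.001]
contact_force: [-0.3, -0.1, 3.4]
grip_width: 0.352
finger_force: 3.3
```

>>> {"api": "jog_arm", "payload": {
  "steps": [
    [0.5,[0,0,0],[0,0,0]],
    [0.7,[0,0,0],[0,0,0]],
    [0.7,[0,0,0],[0,0,0]],
    [0.7,[0,0,0],[0,0,0]]
  ],
  "force": 30
}}

```text
time_s: 9.15
tool_pos: [0.5701, 0.0827, 0.1079]
eef_rot: [0.487, 0.874, 0.001, 0.003]
contact_force: [-8.1, -1.4, 29.4]
grip_width: 0.151
finger_force: 14.6
```

```bash
python3 - <<'E'
from h import *
im=snapshot("wrist");cv2.imwrite("pics/w5.png",im[80:340,120:400].repeat(2,0).repeat(2,1))
o=get_obs();print(o["tool_pos"],o["finger_force"],o["grip_width"],o["contact_force"],o["time_s"]);print(landmark_of("stone","wrist")[:1])
E
```

```text
[0.57010788 0.08264812 0.10791254] 14.559087817033287 0.1510753885701068 [-7.36119948 -1.47054226 31.02921325] 9.2
[{'position': [0.568, 0.0824, 0.0844], 'confidence': 0.76}]
```

View pics/w5.png

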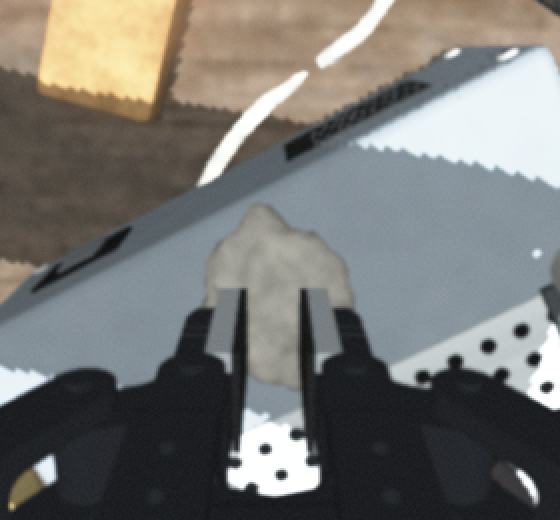

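>>> {"api": "jog_arm", "payload": {
  "steps": [
    [-0.5,[0,0,-1],[0,0,0]],
    [-0.8,[0.3,0,-1],[0,0,0]],
    [-0.8,[0.3,0,-0.5],[0,0,0]],
    [-0.8,[0.3,0,0.5],[0,0,0]],
    [-0.8,[0.3,0,0.5],[0,0,0]],
    [-0.8,[0.3,0,0.5],[0,0,0]],
    [-0.3,[0.3,0,0.5],[0,0,0]],
    [0.0,[0.3,0,0.5],[0,0,0]],
    [0.2,[0.3,0,0.5],[0,0,0]],
    [0.2,[0.3,0,0.5],[0,0,0]],
    [0.2,[0.3,0,0.5],[0,0,0]]
  ],
  "force": 40
}}

```text
time_s: 10.17
tool_pos: [0.5663, 0.0845, 0.0972]
eef_rot: [0.487, 0.874, 0.0, 0.0]
contact_force: [0.9, 0.6, 1.5]
grip_width: 0.407
finger_force: 33.9
```

>>> {"api": "jog_arm", "payload": {
  "steps": [
    [0.4,[0,0,-2],[0,0,0]],
    [0.4,[0,0,-6],[0,0,0]],
    [0.4,[0,0,-10],[0,0,0]],
    [0.4,[0,0,-14],[0,0,0]],
    [0.4,[0,0,-18],[0,0,0]],
    [0.4,[-3,1.6,-19],[0,0,-7]],
    [0.4,[-6.4,3.4,-19],[0,0,-14]],
    [0.4,[-9.6,5.1,-19],[0,0,-21]],
    [0.4,[-9.6,5.1,-19],[0,0,-28]],
    [0.4,[-9.6,5.1,-19],[0,0,-28]],
    [0.4,[-9.6,5.1,-19],[0,0,-28]]
  ]
}}

```text
time_s: 11.08
tool_pos: [0.6593, 0.03, 0.2858]
eef_rot: [0.262, 0.965, 0.0, -0.001]
contact_force: [-1.1, 0.4, -1.4]
grip_width: 0.405
finger_force: 36.9
```

```bash
python3 - <<'E'
from h import *
snapshot("wrist")
o=get_obs();print(o["tool_pos"],o["eef_rot"],o["finger_force"],o["grip_width"],o["contact_force"],o["joints"].round(2));
for n in["stone","mat","pin_high","pin_low"]:print(landmark_of(n,"wrist")[:1])
print(tool([.659,.028,.106]))
E
```

```text
[0.65898009 0.03066801 0.28650355] [ 2.61817920e-01  9.65117100e-01  2.33210761e-04 -5.52249238e-04] 36.92390953539871 0.4049560606749271 [-0.25569653  0.55508685 -0.75714526] [ 0.44  0.41 -0.73  1.31  0.27  1.53  0.78]
[{'position': [0.6618, 0.0276, 0.2726], 'confidence': 0.86}]
[{'position': [0.6603, 0.0276, 0.0843], 'confidence': 0.6}]
[{'position': [0.6403, 0.1325, 0.2019], 'confidence': 0.88}]
[{'position': [0.64, 0.1352, 0.1093], 'confidence': 0.95}]
[-0.09 -0.21 18.15]
```

>>> {"api": "jog_arm", "payload": {
  "steps": [
    [0.4,[0,-0.1,4],[0,0,0]],
    [0.4,[0,-0.1,8],[0,0,0]],
    [0.4,[0,-0.1,12],[0,0,0]],
    [0.4,[0,-0.1,15.5],[0,0,0]],
    [0.4,[0,-0.1,17.5],[0,0,0]],
    [0.4,[0,-0.1,18.3],[0,0,0]],
    [0.4,[0,-0.1,18.3],[0,0,0]],
    [0.0,[0,-0.1,18.3],[0,0,0]],
    [-0.4,[0,-0.1,18.3],[0,0,0]],
    [-0.5,[0,-0.1,18.3],[0,0,0]],
    [-0.5,[0,-0.1,16],[0,0,0]],
    [-0.5,[0,-0.1,12],[0,0,0]]
  ]
}}

```text
time_s: 12.33
tool_pos: [0.6564, 0.0278, 0.1633]
eef_rot: [0.261, 0.965, -0.001, -0.004]
contact_force: [0.0, -0.6, 0.3]
grip_width: 0.751
finger_force: 0.0
```

```bash
python3 - <<'E'
from h import *
snapshot("wrist")
o=get_obs();print(o["tool_pos"],o["eef_rot"],o["grip_width"],o["contact_force"],o["time_s"]);
for n in["stone","mat","pin_high","pin_low","bumper"]:print(n,landmark_of(n,"wrist")[:1])
E
```

```text
[0.6623425  0.02916342 0.1756217 ] [0.26119574 0.96527451 0.00126837 0.00450504] 0.7467660051008204 [2.62686367 0.99616208 6.54521869] 12.3833
stone [{'position': [0.5701, 0.0817, 0.09], 'confidence': 0.68}]
mat []
pin_high [{'position': [0.6381, 0.1332, 0.2003], 'confidence': 0.56}]
pin_low [{'position': [0.6429, 0.1349, 0.1096], 'confidence': 0.71}]
bumper [{'position': [0.5701, 0.01, 0.163], 'confidence': 0.95}]
```

>>> {"api": "jog_arm", "payload": {
  "steps": [
    [-0.5,[0,0,-4],[0,0,0]],
    [-0.5,[0,0,-8],[0,0,0]],
    [-0.5,[0,0,-12],[0,0,0]],
    [-0.5,[2,0.7,-16],[0,0,0]],
    [-0.5,[5,1.8,-18],[0,0,4]],
    [-0.5,[8.5,3.1,-20],[0,0,8]],
    [-0.5,[12,4.4,-22],[0,0,12]],
    [-0.5,[15.5,5.6,-22],[0,0,16]],
    [-0.5,[19.4,7,-22],[0,0,20]],
    [-0.5,[23.2,8.4,-22],[0,0,24]],
    [-0.5,[27,9.8,-22],[0,0,24]],
    [-0.5,[30,11,-22],[0,0,24]]
  ]
}}

```text
time_s: 13.63
tool_pos: [0.4526, 0.2771, 0.386]
eef_rot: [0.455, 0.89, -0.001, -0.0]
contact_force: [1.1, 1.2, 1.3]
grip_width: 0.751
finger_force: 0.0
```

```bash
python3 - <<'E'
from h import *
o=get_obs();print(o["tool_pos"],o["eef_rot"],o["joints"].round(2),o["time_s"])
for c in("wrist","top","side"):
    im=snapshot(c)
    if c=="side":cv2.imwrite("pics/s1.png",im[100:340,180:340].repeat(2,0).repeat(2,1))
    for n in["stone","mat"]*(c!="wrist")+["guard_door","bore_high","bore_low","free_edge","short_door","plain_panel"]*(c!="side"):print(c,n,[(np.round(d["position"],4).tolist(),round(d["confidence"],2)) for d in landmark_of(n,c)[:1]])
print(tool([.388,.356,.3]))
E
```

```text
[0.45257816 0.27712353 0.38598594] [ 4.55081680e-01  8.90449482e-01 -5.50198202e-04 -2.85351129e-04] [ 0.2   0.09 -0.86  1.44  0.07  1.64 -0.03] 13.6333
wrist guard_door [([0.3849, 0.3523, 0.0641], 0.69)]
wrist bore_high [([0.4418, 0.2965, 0.1645], 0.73)]
wrist bore_low [([0.4409, 0.2924, 0.0802], 0.65)]
wrist free_edge []
wrist short_door [([0.4415, 0.3913, 0.0593], 0.93)]
wrist plain_panel [([0.4955, 0.4276, 0.0598], 0.58)]
top stone [([0.6622, 0.0281, 0.0905], 0.74)]
top mat [([0.6606, 0.0293, 0.0928], 0.65)]
top guard_door []
top bore_high []
top bore_low []
top free_edge []
top short_door []
top plain_panel [([0.4984, 0.4289, 0.0644], 0.8)]
side stone [([0.6606, 0.026, 0.0904], 0.81)]
side mat [([0.6586, 0.0268, 0.0849], 0.92)]
[10.53 -0.73  8.67]
```

View pics/s1.png

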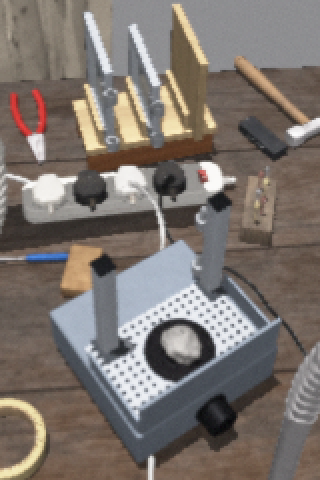

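>>> {"api": "jog_arm", "payload": {
  "steps": [
    [-0.5,[3.5,-0.2,0],[0,0,2]],
    [-0.5,[7,-0.5,1],[0,0,4]],
    [-0.5,[10.5,-0.7,3],[0,0,4]],
    [-0.5,[10.5,-0.7,5],[0,0,4]],
    [-0.5,[10.5,-0.7,5],[0,0,4]],
    [-0.5,[10.5,-0.7,5],[0,0,4]]
  ]
}}

```text
time_s: 15.08
tool_pos: [0.3885, 0.3552, 0.3363]
eef_rot: [0.487, 0.873, -0.001, 0.0]
contact_force: [0.3, 0.9, 0.7]
grip_width: 0.75
finger_force: 0.0
```

```bash
python3 - <<'E'
from h import *
im=snapshot("wrist");p=camera_params("wrist");o=get_obs();print(o["tool_pos"],o["eef_rot"],p["position"])
m=np.zeros(im.shape[:2],np.uint8)
for n in["guard_door","bore_high","bore_low","short_door","plain_panel","rack"]:print(n,[(np.round(d["position"],4).tolist(),round(d["confidence"],2)) for d in landmark_of(n,"wrist")[:1]])
for n,z in(("guard_door",.21),("short_door",.18),("plain_panel",.21),("rack",.06)):
    t=trace(n,"wrist")
    if not t:continue
    cs,_=cv2.findContours(t[0]["region"].astype(np.uint8),0,2); c=max(cs,key=cv2.contourArea)
    r=cv2.minAreaRect(c); b=cv2.boxPoints(r); W=np.array([onz("wrist",q,z,p)[:2] for q in b])*1000
    print(n,round(t[0]["confidence"],2),b.round().tolist(),W.round().tolist(),[round(float(np.degrees(np.arctan2(*(W[i+1]-W[i])[::-1]))),1) for i in(0,1)])
    cv2.drawContours(im,cs,-1,(0,0,255),1)
cv2.imwrite("pics/w6.png",im)
E
```

```text
[0.38951378 0.35508572 0.33723214] [ 4.87563665e-01  8.73087360e-01 -3.99111121e-05  3.64379991e-04] [0.35427154 0.4109698  0.48383282]
guard_door [([0.3888, 0.3532, 0.0657], 0.61)]
bore_high [([0.4408, 0.2938, 0.1665], 0.79)]
bore_low [([0.4394, 0.2893, 0.0784], 0.61)]
short_door [([0.4433, 0.3883, 0.0588], 0.8)]
plain_panel [([0.4939, 0.4261, 0.0609], 0.77)]
rack [([0.4402, 0.3916, -0.0029], 0.87)]
guard_door 0.96 [[238.0, 101.0], [255.0, 99.0], [277.0, 252.0], [260.0, 255.0]] [[339.0, 406.0], [350.0, 415.0], [444.0, 304.0], [431.0, 293.0]] [39.6, -49.8]
short_door 0.89 [[294.0, 101.0], [321.0, 99.0], [334.0, 237.0], [307.0, 239.0]] [[383.0, 433.0], [403.0, 448.0], [496.0, 339.0], [473.0, 322.0]] [37.1, -49.7]
plain_panel 0.92 [[344.0, 98.0], [402.0, 95.0], [410.0, 242.0], [352.0, 246.0]] [[414.0, 456.0], [456.0, 485.0], [549.0, 380.0], [502.0, 348.0]] [35.2, -48.1]
```

View pics/w6.png

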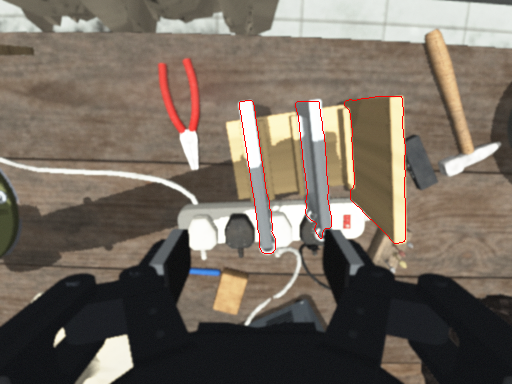

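>>> {"api": "jog_arm", "payload": {
  "steps": [
    [-0.3,[0,0,3],[0,0,-5]],
    [-0.3,[0,0,6],[0,0,-8.5]],
    [-0.3,[0,0,9],[0,0,-8.5]],
    [-0.3,[0,0,12],[0,0,-8.5]],
    [-0.3,[0,0,13.5],[0,0,-8.5]],
    [-0.3,[0,0,13.5],[0,0,-8.5]],
    [0.3,[0,0,13.5],[0,0,-8.5]],
    [0.8,[0,0,13.5],[0,0,-8.5]],
    [1,[0,0,13.5],[0,0,-8.5]],
    [1,[0,0,13.5],[0,0,-8.5]],
    [1,[0,0,13.5],[0,0,-8.5]],
    [1,[0,0,13.5],[0,0,-8.5]]
  ],
  "force": 60
}}

```text
time_s: 16.63
tool_pos: [0.3893, 0.3568, 0.2034]
eef_rot: [0.421, 0.907, 0.001, 0.001]
contact_force: [0.1, 0.1, 7.1]
grip_width: 0.084
finger_force: 58.9
```

>>> {"api": "jog_arm", "payload": {
  "steps": [
    [1,[0,0,-0.5],[0,0,0]],
    [1,[0,0,-1.5],[0,0,0]],
    [1,[0,0,-3],[0,0,0]],
    [1,[0,0,-5],[0,0,0]],
    [1,[0,0,-8],[0,0,0]],
    [1,[0,0,-8],[0,0,0]]
  ],
  "force": 80
}}

```text
time_s: 17.13
tool_pos: [0.39, 0.3579, 0.2872]
eef_rot: [0.421, 0.907, 0.003, 0.002]
contact_force: [1.3, 0.8, -1.1]
grip_width: 0.069
finger_force: 79.0
```

```bash
python3 - <<'E'
from h import *
o=get_obs();print(o["tool_pos"],o["eef_rot"],o["joints"].round(2),o["grip_width"],o["contact_force"],o["torque"].round(2))
for c in("wrist","top","side"):
    im=snapshot(c)
    for n in["guard_door","bore_high","bore_low","free_edge"]:print(c,n,[(np.round(d["position"],4).tolist(),round(d["confidence"],2)) for d in landmark_of(n,c)[:1]])
r=R.from_quat(o["eef_rot"])
for n in["bore_high","bore_low"]:
  l=landmark_of(n,"wrist")
  if l: print(n,r.inv().apply(np.array(l[0]["position"])-o["tool_pos"]).round(4))
E
```

```text
[0.3899746  0.35789243 0.28719252] [0.42066363 0.9072085  0.00331335 0.0019675 ] [ 0.1   0.1  -0.95  1.63  0.08  1.44 -0.15] 0.06869518584866344 [ 1.3078634   0.79783346 -1.07879253] [ 0.12 -0.15 -0.02]
wrist guard_door []
wrist bore_high [([0.4416, 0.296, 0.2502], 0.61)]
wrist bore_low []
wrist free_edge []
top guard_door [([0.3861, 0.3557, 0.1361], 0.82)]
top bore_high [([0.4387, 0.2925, 0.2418], 0.67)]
top bore_low [([0.4346, 0.292, 0.1504], 0.77)]
top free_edge []
side guard_door [([0.3869, 0.3514, 0.1391], 0.92)]
side bore_high [([0.4378, 0.2932, 0.2418], 0.72)]
side bore_low [([0.439, 0.293, 0.1584], 0.95)]
side free_edge [([0.3393, 0.4096, 0.2165], 0.66)]
bore_high [-0.0806 -0.0009  0.037 ]
```

>>> {"api": "jog_arm", "payload": {
  "steps": [
    [1,[-1.5,0.1,-1.5],[0,0,0]],
    [1,[-4,0.4,-3],[0,0,0]],
    [1,[-7,0.7,-3],[0,0,0]],
    [1,[-10,1,-3],[0,0,-1]],
    [1,[-13,1.3,-3],[0,0,-4]],
    [1,[-16,1.7,-3],[0,0,-7]],
    [1,[-19,2,-3],[0,0,-10]],
    [1,[-22,2.3,-3],[0,0,-13]],
    [1,[-24.3,2.6,-2],[0,0,-15]],
    [1,[-25.4,2.7,-1.5],[0,0,-15]],
    [1,[-25.4,2.7,-1.5],[0,0,-15]],
    [1,[-25.4,2.7,-1.5],[0,0,-15]]
  ]
}}

```text
time_s: 18.98
tool_pos: [0.5729, 0.1794, 0.2957]
eef_rot: [0.299, 0.954, -0.0, -0.001]
contact_force: [4.7, -1.6, -10.6]
grip_width: 0.065
finger_force: 79.1
```

```bash
cat > rel.py <<'E'
from h import *
o=get_obs();r=R.from_quat(o["eef_rot"]);print(o["tool_pos"],o["eef_rot"].round(4),o["joints"].round(2),o["grip_width"],o["contact_force"],o["time_s"])
for c in("wrist","side","top"):
    for k in range(2):
        snapshot(c)
        for n in["bore_high","bore_low","pin_high","pin_low"]:
            l=landmark_of(n,c)[:1]
            for d in l:
                if d["confidence"]>.4:print(c,n,np.round(d["position"],4).tolist(),round(d["confidence"],2),r.inv().apply(d["position"]-o["tool_pos"]).round(4))
E
python3 rel.py
```

```text
[0.57288003 0.17936809 0.29573978] [ 2.993e-01  9.542e-01 -4.000e-04 -5.000e-04] [ 0.31  0.28 -0.81  1.45  0.2   1.5   0.47] 0.06539521330757031 [  4.66912767  -1.61744878 -10.60453516] 18.9833
wrist bore_high [0.6393, 0.1321, 0.2577] 0.73 [-0.0815 -0.0008  0.038 ]
wrist bore_low [0.5726, 0.0089, 0.1633] 0.73 [-0.0972 -0.14    0.1325]
wrist bore_high [0.6378, 0.131, 0.2569] 0.83 [-0.0809 -0.0026  0.0388]
side bore_high [0.6606, 0.3218, 0.0011] 0.72 [0.0091 0.1673 0.2945]
side bore_low [0.6361, 0.1308, 0.1702] 0.98 [-0.0797 -0.0036  0.1255]
side pin_high [0.6406, 0.1345, 0.1963] 0.68 [-0.0813  0.0019  0.0994]
side pin_low [0.6374, 0.1352, 0.111] 0.84 [-0.0783  0.0008  0.1847]
side bore_high [0.637, 0.135, 0.2561] 0.78 [-0.078   0.0002  0.0396]
side bore_low [0.6356, 0.131, 0.1718] 0.75 [-0.0792 -0.0038  0.1239]
side pin_high [0.6407, 0.1367, 0.1987] 0.65 [-0.0801  0.0038  0.097 ]
side pin_low [0.6377, 0.1338, 0.1104] 0.92 [-0.0794 -0.0002  0.1853]
top bore_low [0.3826, 0.1058, -0.0029] 0.49 [ 0.1139 -0.1687  0.2989]
```

>>> {"api": "jog_arm", "payload": {
  "steps": [
    [1,[0,0.15,0.5],[0,0,0]],
    [1,[0,0.3,1.5],[0,0,0]],
    [1,[0,0.3,2.7],[0,0,0]],
    [1,[0,0.3,2.9],[0,0,0]],
    [1,[0,0.3,2.9],[0,0,0]],
    [1,[0,0.3,2.9],[0,0,0]]
  ]
}}

```text
time_s: 20.98
tool_pos: [0.5746, 0.1822, 0.2676]
eef_rot: [0.298, 0.954, -0.0, -0.0]
contact_force: [0.7, 0.5, -1.2]
grip_width: 0.063
finger_force: 82.9
```

```bash
python3 rel.py; python3 - <<'E'
from h import *
im=snapshot("side")
cv2.imwrite("pics/s2.png",cv2.resize(im[180:280,230:330],None,fx=6,fy=6,interpolation=cv2.INTER_CUBIC))
E
```

```text
[0.57458222 0.18224309 0.2675875 ] [ 2.985e-01  9.544e-01 -1.000e-04 -2.000e-04] [ 0.31  0.29 -0.81  1.49  0.21  1.45  0.46] 0.06264690139479691 [ 0.6693867   0.49658413 -1.23058701] 20.9833
wrist bore_high [0.6407, 0.1338, 0.2309] 0.62 [-0.0819 -0.0021  0.0367]
wrist pin_high [0.5696, 0.0057, 0.1631] 0.51 [-0.0965 -0.1479  0.1045]
wrist bore_high [0.6415, 0.1334, 0.2331] 0.93 [-0.0828 -0.002   0.0345]
side bore_high [0.6412, 0.1358, 0.2287] 0.72 [-0.0812 -0.0002  0.0389]
side bore_low [0.6414, 0.1318, 0.1414] 0.76 [-0.0837 -0.0033  0.1262]
side pin_high [0.6424, 0.1378, 0.1975] 0.75 [-0.0811  0.0021  0.0701]
side pin_low [0.6347, 0.1332, 0.1123] 0.77 [-0.0774 -0.006   0.1553]
side bore_high [0.6393, 0.1379, 0.2262] 0.98 [-0.0785  0.0004  0.0414]
side bore_low [0.641, 0.1327, 0.1452] 0.96 [-0.0829 -0.0028  0.1224]
side pin_high [0.6422, 0.137, 0.1957] 0.7 [-0.0814  0.0014  0.0719]
side pin_low [0.64, 0.1338, 0.1129] 0.77 [-0.0814 -0.0025  0.1547]
top bore_low [0.5145, 0.2222, 0.1961] 0.7 [ 0.0721 -0.0014  0.0715]
```

View pics/s2.png

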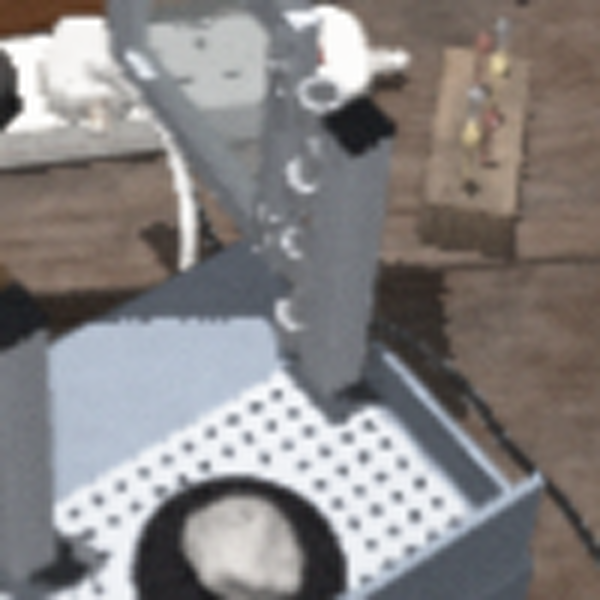

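>>> {"api": "jog_arm", "payload": {
  "steps": [
    [1,[0.1,0,0.5],[0,0,0]],
    [1,[0.1,0,1],[0,0,0]],
    [1,[0.1,0,1.4],[0,0,0]],
    [1,[0.1,0,1.7],[0,0,0]],
    [1,[0.1,0,1.7],[0,0,0]]
  ]
}}

```text
time_s: 22.95
tool_pos: [0.5737, 0.1819, 0.2494]
eef_rot: [0.299, 0.954, -0.001, -0.001]
contact_force: [-0.2, -0.1, -1.6]
grip_width: 0.063
finger_force: 82.8
```

>>> {"api": "jog_arm", "payload": {
  "steps": [
    [1,[0,0,0.5],[0,0,0]],
    [1,[0,0,0.9],[0,0,0]],
    [1,[0,0,1.2],[0,0,0]],
    [1,[0,0,1.3],[0,0,0]],
    [1,[0,0,1.3],[0,0,0]]
  ]
}}

```text
time_s: 23.37
tool_pos: [0.5739, 0.1829, 0.2378]
eef_rot: [0.298, 0.954, 0.0, -0.0]
contact_force: [-1.5, 0.4, 0.2]
grip_width: 0.062
finger_force: 84.1
```

```bash
python3 rel.py
```

```text
[0.5738811  0.18292811 0.23780902] [ 2.985e-01  9.544e-01  1.000e-04 -0.000e+00] [ 0.3   0.31 -0.8   1.54  0.22  1.39  0.45] 0.06198825496867902 [-1.4638902   0.44622602  0.16473979] 23.3667
wrist bore_high [0.6408, 0.1368, 0.2013] 0.56 [-0.0813  0.0002  0.0365]
wrist bore_low [0.66, 0.3267, -0.0022] 0.64 [0.0111 0.1672 0.24  ]
wrist bore_high [0.6431, 0.1379, 0.2029] 0.94 [-0.0825  0.0024  0.0349]
side bore_high [0.6409, 0.1404, 0.1989] 0.61 [-0.0793  0.0032  0.0389]
side bore_low [0.6417, 0.1327, 0.112] 0.78 [-0.0844 -0.0027  0.1258]
side pin_high [0.6428, 0.1362, 0.1958] 0.72 [-0.0833  0.0009  0.042 ]
side pin_low [0.6358, 0.1351, 0.1113] 0.62 [-0.0781 -0.004   0.1265]
side bore_high [0.6414, 0.1366, 0.1967] 0.94 [-0.0819  0.0004  0.0411]
side bore_low [0.6425, 0.1315, 0.1129] 0.78 [-0.0857 -0.0032  0.1249]
side pin_high [0.6405, 0.1369, 0.1949] 0.58 [-0.081   0.0001  0.0429]
side pin_low [0.5701, 0.0788, 0.0856] 0.73 [-0.0562 -0.0878  0.1522]
top bore_low [0.4771, 0.1175, 0.0032] 0.54 [ 0.0422 -0.1089  0.2346]
top pin_low [0.6149, 0.4728, 0.0003] 0.46 [0.1314 0.2616 0.2376]
```

>>> {"api": "jog_arm", "payload": {
  "steps": [
    [0.5,[0,0,0],[0,0,0]],
    [0.5,[0,0,0],[0,0,0]],
    [0.5,[0,0,0],[0,0,0]],
    [0.5,[0,-0.84,0],[0,0,-6]],
    [0.5,[-0.2,-1.67,0],[0,0,-12]],
    [0.5,[-0.4,-2.5,0],[0,0,-18]],
    [0.5,[-0.7,-3.3,0],[0,0,-24]],
    [0.5,[-1.1,-4,0],[0,0,-30]],
    [0.5,[-1.5,-4.7,0],[0,0,-36]],
    [0.5,[-2.1,-5.4,0],[0,0,-42]],
    [0.5,[-2.7,-6,0],[0,0,-48]],
    [0.5,[-2.7,-6,0],[0,0,-48]]
  ]
}}

```text
time_s: 25.87
tool_pos: [0.5623, 0.115, 0.2377]
eef_rot: [-0.115, 0.993, -0.001, -0.001]
contact_force: [-1.6, -0.0, 3.4]
grip_width: 0.247
finger_force: 2.0
```

```bash
python3 rel.py|grep -v top; python3 - <<'E'
from h import *
for c in("side","wrist"):
    snapshot(c)
    for n in("free_edge","guard_door","stone"):print(c,n,landmark_of(n,c)[:1])
E
```

```text
[0.56228201 0.11497903 0.2376619 ] [-1.148e-01  9.934e-01 -9.000e-04 -6.000e-04] [ 0.53  0.26 -0.91  1.6   0.21  1.38  1.39] 0.24681659296042893 [-1.61344824 -0.0335695   3.38988908] 25.8667
wrist bore_high [0.6388, 0.1327, 0.2018] 0.86 [-0.0786 -0.0001  0.0358]
wrist bore_low [0.64, 0.1326, 0.1153] 0.73 [-0.0799 -0.0004  0.1223]
wrist pin_high [0.6409, 0.1336, 0.2019] 0.89 [-0.0808  0.0003  0.0357]
wrist pin_low [0.6417, 0.1366, 0.1063] 0.79 [-0.0824  0.0031  0.1312]
wrist bore_high [0.57, 0.0779, 0.0884] 0.6 [ 0.0007 -0.0376  0.1493]
wrist bore_low [0.6412, 0.1352, 0.1162] 0.81 [-0.0816  0.0019  0.1213]
wrist pin_high [0.6402, 0.1346, 0.2027] 0.69 [-0.0804  0.0014  0.0349]
wrist pin_low [0.6418, 0.1368, 0.1103] 0.73 [-0.0826  0.0033  0.1272]
side bore_high [0.6354, 0.1349, 0.1981] 0.78 [-0.0758  0.0028  0.0395]
side bore_low [0.6455, 0.1323, 0.1114] 0.93 [-0.0851 -0.0019  0.1262]
side pin_high [0.6377, 0.1376, 0.1953] 0.69 [-0.0786  0.0049  0.0422]
side pin_low [0.6343, 0.132, 0.1105] 0.64 [-0.0742  0.0004  0.1271]
side bore_high [0.638, 0.1326, 0.1975] 0.59 [-0.0778 -0.0001  0.0401]
side bore_low [0.6405, 0.1363, 0.1157] 0.59 [-0.0812  0.0031  0.1218]
side pin_high [0.6405, 0.1364, 0.1996] 0.79 [-0.0811  0.0031  0.0379]
side pin_low [0.6362, 0.1344, 0.1103] 0.69 [-0.0766  0.0023  0.1273]
side free_edge [{'position': [0.4873, 0.1214, 0.169], 'confidence': 0.92}]
side guard_door [{'position': [0.56, 0.1282, 0.0939], 'confidence': 0.78}]
side stone [{'position': [0.6654, 0.0255, 0.0905], 'confidence': 0.86}]
wrist free_edge [{'position': [0.4886, 0.1216, 0.1644], 'confidence': 0.86}]
wrist guard_door [{'position': [0.5589, 0.1262, 0.0951], 'confidence': 0.94}]
wrist stone [{'position': [0.6613, 0.0286, 0.0913], 'confidence': 0.66}]
```

>>> {"api": "jog_arm", "payload": {
  "steps": [
    [0.5,[0,-0.84,0],[0,0,-6]],
    [0.5,[-0.2,-1.67,0],[0,0,-12]],
    [0.5,[-0.4,-2.5,0],[0,0,-18]],
    [0.5,[-0.7,-3.3,0],[0,0,-24]],
    [0.5,[-1.1,-4,0],[0,0,-30]],
    [0.5,[-1.5,-4.7,0],[0,0,-36]],
    [0.5,[-2.1,-5.4,0],[0,0,-42]],
    [0.5,[-2.6,-5.9,0],[0,0,-47]],
    [0.5,[-2.9,-6.2,0],[0,0,-50]],
    [0.5,[-3.1,-6.4,0],[0,0,-52]],
    [0.5,[-3.1,-6.4,0],[0,0,-52]],
    [0.5,[-3.1,-6.4,0],[0,0,-52]]
  ]
}}

```text
time_s: 28.77
tool_pos: [0.6068, 0.0625, 0.2375]
eef_rot: [-0.538, 0.843, 0.0, -0.0]
contact_force: [0.3, -0.1, -0.3]
grip_width: 0.249
finger_force: 0.0
```

```bash
cat > fe.py <<'E'
from h import *
o=get_obs();print(o["tool_pos"],o["eef_rot"].round(3),o["joints"].round(2),o["contact_force"].round(1),o["time_s"])
r=R.from_euler("z",-28.5,degrees=True);pin=np.array([.640,.1353,.11]);org=pin-r.apply([-.0375,.081,.11])
for c in("side","wrist","top"):
    snapshot(c)
    for n in("free_edge","guard_door","bore_low","bore_high","stone","bumper"):
        for d in landmark_of(n,c)[:1]:print(c,n,round(d["confidence"],2),np.round(d["position"],4),"guard:",r.inv().apply(d["position"]-org).round(4))
E
python3 fe.py
```

```text
[0.60682049 0.06254564 0.2374763 ] [-0.538  0.843  0.    -0.   ] [ 0.64  0.39 -1.02  1.51  0.33  1.42  2.32] [ 0.3 -0.1 -0.3] 28.7667
side free_edge 0.95 [0.4847 0.1216 0.1673] guard: [-0.1674 -0.0051  0.1673]
side guard_door 0.7 [0.4963 0.4335 0.0612] guard: [-0.3061  0.2745  0.0612]
side bore_low 0.97 [0.6424 0.1336 0.1105] guard: [-0.0346  0.0807  0.1105]
side bore_high 0.8 [0.6373 0.1339 0.1994] guard: [-0.0392  0.0785  0.1994]
side stone 0.86 [0.6626 0.0247 0.0856] guard: [ 0.0351 -0.0054  0.0856]
side bumper 0.86 [0.5726 0.007  0.1656] guard: [-0.0355 -0.0639  0.1656]
wrist free_edge 0.59 [0.492  0.1205 0.1672] guard: [-0.1605 -0.0026  0.1672]
wrist guard_door 0.65 [0.5585 0.127  0.0981] guard: [-0.1052  0.0348  0.0981]
wrist bore_low 0.96 [0.6433 0.1334 0.1152] guard: [-0.0337  0.0809  0.1152]
wrist bore_high 0.61 [0.6359 0.1337 0.2016] guard: [-0.0403  0.0776  0.2016]
wrist stone 0.65 [0.6571 0.0266 0.0878] guard: [ 0.0294 -0.0064  0.0878]
wrist bumper 0.62 [0.5733 0.0051 0.1673] guard: [-0.034  -0.0652  0.1673]
top free_edge 0.6 [0.4873 0.1212 0.1623] guard: [-0.165  -0.0043  0.1623]
top bore_low 0.89 [0.6432 0.1352 0.1101] guard: [-0.0346  0.0824  0.1101]
top bore_high 0.89 [0.6351 0.1315 0.1983] guard: [-0.04    0.0753  0.1983]
top stone 0.59 [0.6628 0.0267 0.0898] guard: [ 0.0344 -0.0036  0.0898]
top bumper 0.62 [0.5713 0.0086 0.1666] guard: [-0.0374 -0.0631  0.1666]
```

>>> {"api": "jog_arm", "payload": {
  "steps": [
    [0.6,[0,0,-3],[0,0,0]],
    [0.8,[0,0,-6],[0,0,0]],
    [1,[0,0,-8],[0,0,4]],
    [1,[-1,1.5,-8],[0,0,11]],
    [1,[-2,3,-8],[0,0,18]],
    [1,[-3,5,-8],[0,0,25]],
    [1,[-4,7,-8],[0,0,32]],
    [1,[-5,9,-8],[0,0,39]],
    [1,[-6,10.5,-8],[0,0,46]],
    [1,[-6,10.5,-8],[0,0,53]],
    [1,[-6,10.5,-8],[0,0,60]],
    [1,[-6,10.5,-8],[0,0,60]]
  ],
  "force": 30
}}

```text
time_s: 30.82
tool_pos: [0.5364, 0.1615, 0.3179]
eef_rot: [-0.045, 0.999, -0.0, 0.0]
contact_force: [-0.4, 0.1, 0.0]
grip_width: 0.001
finger_force: 0.0
```

```bash
python3 fe.py|grep -v -e stone -e bumper; python3 - <<'E'
from h import *
# predicted pixels of hung door top rail for checks, and tilt from side trace
p=camera_params("side");print("fit tilt:")
pin=np.array([.640,.1353,0])
for c in("side","wrist","top"):
    snapshot(c);P=camera_params(c);t=trace("guard_door",c)
    if not t or t[0]["confidence"]<.4:print(c,"none");continue
    m=t[0]["region"];m=cv2.morphologyEx(m.astype(np.uint8),3,np.ones((7,7)))
    best=[]
    for a in range(172,200,2):
      for tx in(-6,-4,-2,0,2,4,6):
        D=np.array([[x,y,z] for x in(-.006,.006) for y in(-.07,.07) for z in(0,.15)])-[0,.081,.015]
        q=R.from_euler("zx",[0,0],degrees=True)
        W=R.from_euler("Z",a+90,degrees=True).apply(R.from_euler("y",tx,degrees=True).apply(D))+pin+[0,0,.11]
        h=cv2.convexHull(proj(c,W,P).astype(np.float32)*16).astype(np.int32);k=np.zeros_like(m);cv2.fillConvexPoly(k,h,1,shift=4)
        best.append((round((k&m).sum()/(k|m).sum(),3),a,tx))
    print(c,sorted(best)[::-1][:4])
E
```

```text
[0.53638922 0.1615189  0.31790142] [-0.045  0.999 -0.     0.   ] [ 0.48  0.19 -0.94  1.5   0.15  1.52  1.2 ] [-0.4  0.1  0. ] 30.8167
side free_edge 0.76 [0.4853 0.125  0.1685] guard: [-0.1685 -0.0019  0.1685]
side guard_door 0.59 [0.5608 0.1284 0.0942] guard: [-0.1038  0.0371  0.0942]
side bore_low 0.72 [0.6392 0.135  0.1116] guard: [-0.0381  0.0804  0.1116]
side bore_high 0.84 [0.6384 0.1353 0.199 ] guard: [-0.0389  0.0802  0.199 ]
wrist free_edge 0.9 [0.489  0.1227 0.1636] guard: [-0.1642 -0.0021  0.1636]
wrist guard_door 0.74 [0.5607 0.1261 0.0962] guard: [-0.1028  0.0351  0.0962]
wrist bore_low 0.94 [0.6454 0.132  0.1149] guard: [-0.0312  0.0807  0.1149]
wrist bore_high 0.2 [0.6439 0.1337 0.114 ] guard: [-0.0333  0.0815  0.114 ]
top free_edge 0.74 [0.4881 0.1258 0.1633] guard: [-0.1665  0.0002  0.1633]
top bore_low 0.6 [0.6571 0.3249 0.0012] guard: [-0.1129  0.2558  0.0012]
fit tilt:
side [(np.float64(0.934), 184, 2), (np.float64(0.912), 186, 2), (np.float64(0.912), 184, 4), (np.float64(0.908), 182, 4)]
wrist [(np.float64(0.762), 186, 0), (np.float64(0.747), 184, 2), (np.float64(0.723), 184, 0), (np.float64(0.713), 182, 2)]
top [(np.float64(0.164), 186, -2), (np.float64(0.163), 186, -4), (np.float64(0.161), 184, 0), (np.float64(0.158), 184, -2)]
```

>>> {"api": "jog_arm", "payload": {
  "steps": [
    [1,[0,1,0],[0,0,0]],
    [1,[0,1,4],[0,0,0]],
    [1,[0,1,8],[0,0,0]],
    [1,[0,1,10.3],[0,0,0]],
    [1,[0,1,10.3],[0,0,0]],
    [1,[0,0,10.3],[0,0,0]],
    [1,[0,-0.8,10.3],[0,0,0]],
    [1,[0,-0.8,10.3],[0,0,0]]
  ]
}}

```text
time_s: 32.83
tool_pos: [0.5394, 0.1509, 0.2168]
eef_rot: [-0.044, 0.999, -0.001, 0.002]
contact_force: [0.4, 0.5, 0.5]
grip_width: 0.001
finger_force: 0.0
```

>>> {"api": "jog_arm", "payload": {
  "steps": [
    [1,[0.2,-1.2,0],[0,0,-7]],
    [1,[0.3,-2.5,0],[0,0,-14]],
    [1,[0.2,-3.7,0],[0,0,-21]],
    [1,[0,-4.9,0],[0,0,-28]],
    [1,[-0.4,-6.1,0],[0,0,-35]],
    [1,[-0.9,-7.2,0],[0,0,-42]],
    [1,[-1.5,-8.3,0],[0,0,-49]],
    [1,[-1.9,-8.8,0],[0,0,-52]],
    [1,[-2.2,-9.1,0],[0,0,-55]],
    [1,[-2.6,-9.5,0],[0,0,-58]],
    [1,[-2.6,-9.5,0],[0,0,-58]]
  ]
}}

```text
time_s: 33.75
tool_pos: [0.5733, 0.0602, 0.2164]
eef_rot: [-0.524, 0.852, -0.0, 0.001]
contact_force: [-0.1, 0.0, 0.0]
grip_width: -0.0
finger_force: 0.0
```

```bash
python3 - <<'E'
from h import *
o=get_obs();print(o["tool_pos"],o["eef_rot"].round(3),o["joints"].round(2),o["contact_force"].round(1),o["time_s"])
r=R.from_euler("z",-28.5,degrees=True);org=np.array([.640,.1353,.11])-r.apply([-.0375,.081,.11])
for c in("side","top"):
    snapshot(c)
    for n in("free_edge","guard_door"):
        for d in landmark_of(n,c)[:1]:print(c,n,round(d["confidence"],2),np.round(d["position"],4),"guard:",r.inv().apply(d["position"]-org).round(4))
E
```

```text
[0.57332841 0.06018702 0.21639811] [-0.524  0.852 -0.     0.001] [ 0.7   0.31 -1.02  1.63  0.27  1.35  2.32] [-0.1  0.   0. ] 33.75
side free_edge 0.67 [0.5581 0.0045 0.1682] guard: [-0.0471 -0.073   0.1682]
side guard_door 0.58 [0.5964 0.064  0.0936] guard: [-0.0418 -0.0025  0.0936]
top guard_door 0.85 [0.5972 0.066  0.0932] guard: [-0.042  -0.0003  0.0932]
```

>>> {"api": "jog_arm", "payload": {
  "steps": [
    [1,[0,-0.4,0],[0,0,0]],
    [1,[0,-0.8,0],[0,0,0]],
    [1,[0,-1.1,0],[0,0,0]],
    [1,[0,-1.3,0],[0,0,0]],
    [1,[0,-1.3,0],[0,0,0]]
  ]
}}

```text
time_s: 34.47
tool_pos: [0.5744, 0.06, 0.2149]
eef_rot: [-0.526, 0.85, 0.006, -0.008]
contact_force: [-29.2, 4.6, 18.6]
grip_width: -0.002
finger_force: 13.9
```

>>> {"api": "jog_arm", "payload": {
  "steps": [
    [1,[0,1,0],[0,0,0]],
    [1,[0,3,0],[0,0,0]],
    [1,[0,5,0],[0,0,0]],
    [1,[0,5,-4],[0,0,0]],
    [1,[0,5,-8],[0,0,0]],
    [1,[0,5,-12],[0,0,0]],
    [1,[0,5,-12],[0,0,0]],
    [1,[0,5,-12],[0,0,0]]
  ]
}}

```text
time_s: 35.13
tool_pos: [0.5403, 0.0781, 0.3373]
eef_rot: [-0.524, 0.852, -0.001, 0.002]
contact_force: [0.1, -0.3, -0.3]
grip_width: 0.003
finger_force: 0.0
```

```bash
python3 - <<'E'
from h import *
o=get_obs();print(o["tool_pos"],o["contact_force"].round(1),o["time_s"])
r=R.from_euler("z",-28.5,degrees=True);org=np.array([.640,.1353,.11])-r.apply([-.0375,.081,.11])
for c in("side","wrist","top"):
    snapshot(c)
    for n in("free_edge","guard_door","bore_low","bore_high","stone","bumper"):
        for d in landmark_of(n,c)[:1]:print(c,n,round(d["confidence"],2),np.round(d["position"],4),"guard:",r.inv().apply(d["position"]-org).round(4))
E
```

```text
[0.54026995 0.07806643 0.33732811] [ 0.1 -0.3 -0.3] 35.1333
side free_edge 0.97 [0.5512 0.0114 0.1686] guard: [-0.0564 -0.0703  0.1686]
side guard_door 0.94 [0.595  0.0694 0.094 ] guard: [-0.0456  0.0016  0.094 ]
side bore_low 0.7 [0.6384 0.1349 0.1121] guard: [-0.0387  0.0799  0.1121]
side bore_high 0.69 [0.6432 0.1332 0.1985] guard: [-0.0337  0.0807  0.1985]
side stone 0.8 [0.6608 0.0276 0.0903] guard: [ 0.0322 -0.0037  0.0903]
side bumper 0.75 [0.5716 0.0094 0.1658] guard: [-0.0375 -0.0623  0.1658]
wrist free_edge 0.81 [0.5552 0.0082 0.1638] guard: [-0.0514 -0.0712  0.1638]
wrist guard_door 0.92 [0.5941 0.0675 0.0943] guard: [-0.0455 -0.0005  0.0943]
wrist bore_low 0.61 [ 4.763e-01  1.200e-01 -3.000e-04] guard: [-0.1741 -0.0106 -0.0003]
wrist bore_high 0.61 [0.6378 0.1352 0.2023] guard: [-0.0394  0.0799  0.2023]
wrist stone 0.76 [0.6627 0.0255 0.0888] guard: [ 0.0348 -0.0047  0.0888]
top free_edge 0.3 [0.5703 0.083  0.088 ] guard: [-0.0738  0.0018  0.088 ]
top guard_door 0.64 [0.5928 0.0701 0.0923] guard: [-0.0479  0.0012  0.0923]
top bore_low 0.58 [0.6415 0.1372 0.1103] guard: [-0.0371  0.0834  0.1103]
top bore_high 0.56 [0.6353 0.1329 0.2029] guard: [-0.0405  0.0766  0.2029]
top stone 0.62 [0.6639 0.0243 0.0872] guard: [ 0.0365 -0.0051  0.0872]
```

>>> {"api": "jog_arm", "payload": {
  "steps": [
    [1,[0,0,4],[0,0,0]],
    [1,[0,0,8],[0,0,0]],
    [1,[0,0,12],[0,0,0]],
    [1,[0,-1.5,12],[0,0,0]],
    [1,[0,-2.7,12],[0,0,0]],
    [1,[0,-3.1,12],[0,0,0]],
    [1,[0,-3.4,12],[0,0,0]],
    [1,[0,-3.6,12],[0,0,0]],
    [1,[0,-3.8,12],[0,0,0]],
    [1,[0,-4.0,12],[0,0,0]],
    [1,[0,-4.1,12],[0,0,0]],
    [1,[0,-4.1,12],[0,0,0]]
  ]
}}

```text
time_s: 37.18
tool_pos: [0.574, 0.0604, 0.2153]
eef_rot: [-0.525, 0.851, 0.001, -0.001]
contact_force: [-5.5, 1.9, 3.6]
grip_width: 0.0
finger_force: 2.8
```

Gentle contact (~6 N); back off slowly.

>>> {"api": "jog_arm", "payload": {
  "steps": [
    [1,[0,0.1,0],[0,0,0]],
    [1,[0,0.2,0],[0,0,0]],
    [1,[0,0.3,0],[0,0,0]],
    [1,[0,0.4,0],[0,0,0]],
    [1,[0,0.6,0],[0,0,0]],
    [1,[0,1,0],[0,0,0]],
    [1,[0,3,0],[0,0,0]],
    [1,[0,5,0],[0,0,0]],
    [1,[0,5,-4],[0,0,0]],
    [1,[0,5,-8],[0,0,0]],
    [1,[0,5,-10],[0,0,0]]
  ]
}}

```text
time_s: 38.1
tool_pos: [0.5311, 0.0825, 0.3182]
eef_rot: [-0.525, 0.851, -0.002, 0.001]
contact_force: [1.2, 0.5, 0.4]
grip_width: -0.001
finger_force: 0.0
```

```bash
cat > g.py <<'E'
from h import *
o=get_obs();print(o["tool_pos"],o["contact_force"].round(1),o["time_s"])
r=R.from_euler("z",-30.5,degrees=True);org=np.array([.640,.1353,.11])-r.apply([-.0375,.081,.11])
for c in("side","wrist"):
  for k in(0,1):
    snapshot(c)
    for n in("free_edge","guard_door","bumper")+(("bore_low","bore_high","stone") if k else ()):
        for d in landmark_of(n,c)[:1]:print(c,n,round(d["confidence"],2),np.round(d["position"],4),"guard:",r.inv().apply(d["position"]-org).round(4))
E
python3 g.py
```

```text
[0.53113514 0.0824883  0.31818944] [1.2 0.5 0.4] 38.1
side free_edge 0.64 [0.5555 0.0077 0.1684] guard: [-0.0455 -0.0718  0.1684]
side guard_door 0.8 [0.5977 0.0649 0.0948] guard: [-0.0382 -0.0011  0.0948]
side bumper 0.63 [0.5714 0.0035 0.1642] guard: [-0.0297 -0.0674  0.1642]
side free_edge 0.56 [0.5603 0.0082 0.1704] guard: [-0.0417 -0.069   0.1704]
side guard_door 0.79 [0.5969 0.0677 0.0937] guard: [-0.0403  0.0009  0.0937]
side bumper 0.67 [0.5705 0.0039 0.164 ] guard: [-0.0307 -0.0675  0.164 ]
side bore_low 0.77 [0.6431 0.133  0.1137] guard: [-0.0337  0.0806  0.1137]
side bore_high 0.81 [0.639  0.1335 0.1982] guard: [-0.0374  0.0789  0.1982]
side stone 0.64 [0.6618 0.0288 0.0901] guard: [0.0353 0.0003 0.0901]
wrist free_edge 0.85 [0.5649 0.0054 0.1661] guard: [-0.0363 -0.069   0.1661]
wrist guard_door 0.95 [0.5979 0.0672 0.0959] guard: [-0.0392  0.001   0.0959]
wrist bumper 0.59 [0.5715 0.0054 0.167 ] guard: [-0.0306 -0.0657  0.167 ]
wrist free_edge 0.86 [0.5609 0.0046 0.1666] guard: [-0.0393 -0.0718  0.1666]
wrist guard_door 0.74 [0.5971 0.0656 0.0954] guard: [-0.0391 -0.0008  0.0954]
wrist bumper 0.93 [0.5714 0.0057 0.1653] guard: [-0.0308 -0.0655  0.1653]
wrist bore_low 0.83 [0.6372 0.1354 0.1117] guard: [-0.04    0.0797  0.1117]
wrist bore_high 0.61 [0.5711 0.0044 0.1656] guard: [-0.0304 -0.0668  0.1656]
wrist stone 0.85 [0.6624 0.0267 0.0884] guard: [ 0.0369 -0.0012  0.0884]
```

```bash
python3 -c "
from station import *
print(finish_job())"
```

```text
the job is handed in; nothing more can be done
None
```

The job is handed in at about 39 s: the stone is within a few millimetres of the mat's centre, and the door is down on both pins and shut about 4 mm short of the bumpers (limit 15 mm). These are camera estimates from just before hand-in; no verdict was returned, and I didn't re-check the rack panels or bench tools at the end.

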